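Clear the counting tray with the scraper

ROBOT

A 7-joint arm with a two-finger parallel gripper is mounted at the origin on a cart in front of the work surface, level with it; the furniture and walls round the work are solid. World frame = base frame: x ahead of the robot, y to its left, z up, the work surface at z = 0. Lengths are in m, angles in rad, forces in N, time in s.
With the tool pointing down it reaches from about 0.425 to 0.95 m from the base axis. Payload 4.7 kg.
Tool frame: the origin (TCP) lies between the finger pads; the fingertips stand 14 mm ahead of it and the grasp point (between the pads) lies 5 mm behind it (bot.tcp_to_tips is the distance from the TCP to the fingertips, in m); z points along the fingers, y is the line along which they close (so a half turn about z gives the same grasp; the last joint's range is limited). The gripper opens to 85 mm and grips with 20 to 120 N. Pads are 22 mm wide; open, the fingers measure 114 mm over their backs; the gripper's body (76 mm by 85 mm) begins 54 mm behind the grasp point. The pads swing forward as they close: fully open they stand 13 mm farther back than shut.
Start: joints at [1.234, 0.469, -0.049, 1.532, 0.024, 1.141, -0.082], TCP at [0.205, -0.643, 0.245] pointing down, gripper open.
Joint ranges: [-2.59, 2.59], [-0.33, 1.99], [-1.39, 1.29], [0.1, 2.45], [-1.04, 4.18], [0.21, 1.99], [-2.66, 2.66]. Speed limits (rad/s): [2.57, 2.57, 3.14, 3.14, 3.14, 3.14, 3.14].

INTERFACE

Orientations are given as a unit quaternion [x, y, z, w].
In Python, from workcell import bot gives the robot as it stands.
- The arm moves only by the tool servo_tool, never from a script. Its argument "targets" is a list of rows, each a list of 2 entries, a list of its own where there are three numbers: the shift along the tool's x, y, z in mm, then the turn, a rotation vector about the tool's x, y, z in degrees. In form: [[[dx, dy, dz], [rx, ry, rz]], ...]. A call has 1 to 20 rows; each row shifts and turns the commanded pose from where the row before left it, along the tool's axes as they then stand; what a row does not reach is not made up. A row lasts 1/8 s, in which the tool goes at most 62.5 mm and 10.7 degrees, less where a joint would pass 70% of its speed; a pose out of reach is approached as far as the arm can. A call is refused whole if a number of a shift passes 62.5 or a number of a turn 10.7, either way. A call with a gripper value outside its range is refused whole. "claw" is the opening, from 0 (shut) to 1 (fully open), set as the call begins (left out, the last holds). The fingers move at their own pace and stop on an object; "grip_force" is the grip in N (left out, the last holds). Time passes only in rows, so rows that do not move let the fingers close. It gives the time, the measured TCP pose, the force, the opening and the grip force at its end, in the units of the state.
- bot.get_obs(): the state, without advancing time (a new reading comes with each control period).
- bot.capture(name): name is "scene" or "top" or "wrist"; returns the picture (420x560x3 uint8, blue, green, red); there is no depth.
- bot.camera_model(name): a dict with "mtx" (3x3 intrinsics, pixels), "k1" (the pictures are not rectified: a ray, as slopes to the right and down, at radius r is drawn at 1 + k1 r^2 times it, then the intrinsics apply), "position" and "attitude" of the camera in the world. Camera axes: x right, y up, looking along -z (the intrinsics and any distortion apply to the point x, -y, -z); pixel columns grow to the right and rows downward; lengths in m; the calibration is good to about 2 mm. A picture is of the moment at which its call begins: read the wrist's pose just before it. camera_model takes no time and is no camera call; for the wrist camera it gives the pose at the moment of the call.
- bot.hand_in(): hands the job in; it is judged then, once.
The state is a dict: "time": time; "q": joint angles; "qvel": joint speeds; "tau": joint torques, N m; "tool_pos": TCP position; "ee_rot": TCP orientation; "ft_force": force on the tool from outside, world axes, zero at the start; "moment": the same for the moment, N m; "opening": finger opening in m; "gripper_force": force on a finger pad.
Only numpy, scipy, OpenCV 4.12 (cv2) and the standard library are available. Lean on these libraries where they do the work, as an engineer would, in place of code of your own. Each camera call takes 0.05 s, during which the arm holds its last target. There are 200 camera calls.

TASK

Some nuts are left over on the green counting tray: take the orange-handled scraper out of its leaning rest and sweep all six nuts with it along the tray and off the open end, so that they drop into the yellow bin there. Touch the nuts only with the scraper, and leave the bin and the other things on the worktop where they are. Then put the scraper back in the rest, blade down in the pocket and leaning as you found it.

Things in the scene. Friction and masses are not known exactly. Their poses are not given: they have to be found in the camera images.
- tray: Green metal counting tray on dark tube legs, fixed, 150 (x) x 200 mm (y). Origin on the worktop under its centre; plate top at z = 62 mm. Rails up to 19.5 mm above the plate along both long sides and the +y end: inside them the plate is 138 mm wide and ends at y = +93 mm. The -y end (y = -100 mm) is open. Nuts lie between y = -75 and +31 mm.
- bin: Yellow plastic parts bin, loose, 0.45 kg, 158 (x) x 112 mm (y), walls 5 mm, floor 4 mm. Origin at the centre of its underside, axes as the tray's. It stands under the tray's open end: its low +y wall (49 mm high) is 14 mm inside the tray's edge, the mouth reaches 95 mm beyond that edge; the far wall and the farther half of the sides are 81 mm high.
- scraper: Hand scraper, 0.22 kg: steel blade 120 mm wide (y), 5 mm thick (x), 70 mm high, with an orange handle along its top edge, 112 (y) x 22 mm thick (x), from z = 66 to 100 mm. Origin at the middle of the blade's bottom edge; z points up the blade to the handle. Both faces are alike.
- scraper_grip (a point): Middle of the scraper's handle: 83 mm up its z axis from its origin.
- stand: Dark metal rest for the scraper, fixed, base 100 (x) x 146 mm (y), origin under its centre. Its pocket leans 35 deg to the rest's -x: up direction (-0.573, 0, 0.820), floor centre (30, 0, 16.5) mm, 14 mm wide square to its walls, 134 mm long (y). The -x wall, under the blade, is 55 mm high along the blade; the other wall and end cheeks 30 mm, with a flare on that wall to 39 mm.
- seat (a point): Where the scraper's origin is while it rests in the pocket: (26.2, 0, 14.2) mm in the rest's frame.
- nut_0: One of six grey hexagonal nuts, 18 x 21 mm, 10 mm high, 18 g, with a hole, lying flat on the tray; origin at the centre of its underside.
- nut_1: One of six grey hexagonal nuts, 18 x 21 mm, 10 mm high, 18 g, with a hole, lying flat on the tray; origin at the centre of its underside.
- nut_2: One of six grey hexagonal nuts, 18 x 21 mm, 10 mm high, 18 g, with a hole, lying flat on the tray; origin at the centre of its underside.
- nut_3: One of six grey hexagonal nuts, 18 x 21 mm, 10 mm high, 18 g, with a hole, lying flat on the tray; origin at the centre of its underside.
- nut_4: One of six grey hexagonal nuts, 18 x 21 mm, 10 mm high, 18 g, with a hole, lying flat on the tray; origin at the centre of its underside.
- nut_5: One of six grey hexagonal nuts, 18 x 21 mm, 10 mm high, 18 g, with a hole, lying flat on the tray; origin at the centre of its underside.
- calculator: Dark desk calculator, 116 x 69 x 15 mm, lying near the front left; bystander.
- pen_cup: White beaker with a blue band, 74 mm across, 84 mm high, standing in the middle at the back; bystander.
- tape_red: Roll of red tape lying flat, 105 mm across, 26 mm high, front right; bystander.
- phone: Black phone lying flat, 76 x 151 x 12 mm, far front right; bystander.
- tape_black: Small roll of black tape lying flat, 67 mm across, 20 mm high, behind the bin; bystander.

How it is judged:
On the way:
1. all six nuts are in the bin, with the scraper out of its rest (x of nut_0 in the frame of bin between -0.076 and 0.076 m and y of nut_0 in the frame of bin between -0.053 and 0.053 m and z of each of nut_0, nut_1, nut_2, nut_3, nut_4, nut_5 in the frame of bin below 0.04 m and x of nut_1 in the frame of bin between -0.076 and 0.076 m and y of nut_1 in the frame of bin between -0.053 and 0.053 m and x of nut_2 in the frame of bin between -0.076 and 0.076 m and y of nut_2 in the frame of bin between -0.053 and 0.053 m and x of nut_3 in the frame of bin between -0.076 and 0.076 m and y of nut_3 in the frame of bin between -0.053 and 0.053 m and x of nut_4 in the frame of bin between -0.076 and 0.076 m and y of nut_4 in the frame of bin between -0.053 and 0.053 m and x of nut_5 in the frame of bin between -0.076 and 0.076 m and y of nut_5 in the frame of bin between -0.053 and 0.053 m and distance between scraper and seat above 0.06 m), for 0.2 s.
At the end, for the whole second after the job is handed in: All six nuts are inside the bin below its low rim; the bin is level, within 30 mm of its start; the scraper is at rest in its pocket, blade edge within 22 mm of where it was, leaning 23 to 47 degrees to the same side, in line with the rest within 11 degrees (either face forward) (x of nut_0 in the frame of bin between -0.076 and 0.076 m and y of nut_0 in the frame of bin between -0.053 and 0.053 m and z of each of nut_0, nut_1, nut_2, nut_3, nut_4, nut_5 in the frame of bin below 0.04 m and x of nut_1 in the frame of bin between -0.076 and 0.076 m and y of nut_1 in the frame of bin between -0.053 and 0.053 m and x of nut_2 in the frame of bin between -0.076 and 0.076 m and y of nut_2 in the frame of bin between -0.053 and 0.053 m and x of nut_3 in the frame of bin between -0.076 and 0.076 m and y of nut_3 in the frame of bin between -0.053 and 0.053 m and x of nut_4 in the frame of bin between -0.076 and 0.076 m and y of nut_4 in the frame of bin between -0.053 and 0.053 m and x of nut_5 in the frame of bin between -0.076 and 0.076 m and y of nut_5 in the frame of bin between -0.053 and 0.053 m and distance between scraper and seat below 0.022 m and angle between scraper's own z axis and vertical between 0.4 and 0.82 rad and angle between the y axis of scraper and the y axis of stand, either way round below 0.2 rad and x of scraper_grip in the frame of stand below 0 m and linear speed of scraper below 0.02 m/s and distance of bin from where it was at the start of the episode below 0.03 m and angle between bin's own z axis and vertical below 0.1 rad); the robot touches nothing.
It fails at once if the gripper or arm touches a nut (contact force between any of the fingers, the arm and nut_0 above 0.3 N or contact force between any of the fingers, the arm and nut_1 above 0.3 N or contact force between any of the fingers, the arm and nut_2 above 0.3 N or contact force between any of the fingers, the arm and nut_3 above 0.3 N or contact force between any of the fingers, the arm and nut_4 above 0.3 N or contact force between any of the fingers, the arm and nut_5 above 0.3 N).
It fails at once if the bin is pushed more than 30 mm or tipped (distance of bin from where it was at the start of the episode above 0.03 m or angle between bin's own z axis and vertical above 0.3 rad).
It fails at once if a bystander (calculator, beaker, red tape, black tape, phone) is moved by more than 25 mm (distance of any of calculator, pen_cup, tape_red, phone, tape_black from where it was at the start of the episode above 0.025 m).
It also fails if it takes over 54 s, if anything falls off the work surface, if the arm or the gripper's body presses on something with over 40 N, if the wrist force passes 120 N, or if a joint passes its speed limit or range.

## Working session

There is one attempt and no reset: what is moved stays moved. The work goes in short steps, Python scripts to look and compute and a tool call to move; the robot and the scene stay as the last step left them, time stands still between calls to the robot, and variables do not carry over. Pictures are saved under pics/ and viewed, at most 10 in all, crops included, and the job is handed in when it is done.

Besides the shell and the picture viewer there is one more tool, called after "Emit:" as a command line: name --argument value ..., lists and objects as JSON in quotes. servo_tool: Moves the arm, as the interface text tells. Its arguments: {"type":"object","properties":{"targets":{"type":"array"},"claw":{"type":"number"},"grip_force":{"type":"number"}},"required":["targets"]}

```bash
ls; mkdir -p pics
python3 - <<'E'
from workcell import bot
import cv2,numpy as np
for n in("scene","top"):
    cv2.imwrite(f"pics/{n}0.png",bot.capture(n)); m=bot.camera_model(n); print(n,m)
o=bot.get_obs();print(o["time"],o["tool_pos"],o["ee_rot"],o["opening"])
E
```

```text
pics
scene {'mtx': array([[427.73396106,   0.        , 276.58681456],
       [  0.        , 427.73396106, 212.31647497],
       [  0.        ,   0.        ,   1.        ]]), 'k1': 0.019586852345963725, 'position': array([-0.00234969,  0.48091745,  0.97007244]), 'attitude': array([-0.13647988,  0.29181036,  0.86446061, -0.38591166])}
top {'mtx': array([[383.89276421,   0.        , 279.60495566],
       [  0.        , 383.89276421, 213.22216652],
       [  0.        ,   0.        ,   1.        ]]), 'k1': 0.03408436200988517, 'position': array([0.15945053, 0.05825089, 1.27375238]), 'attitude': array([-0.10324749,  0.11990486,  0.72947747, -0.66545128])}
0.1 [ 0.20435094 -0.64280406  0.24435323] [ 9.88180194e-01  1.53294210e-01 -1.69101263e-04 -8.71843443e-04] 0.08521698846338954
```

View pics/scene0.png

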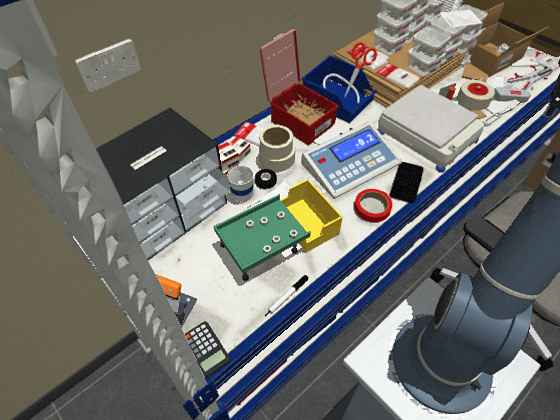

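View pics/top0.png

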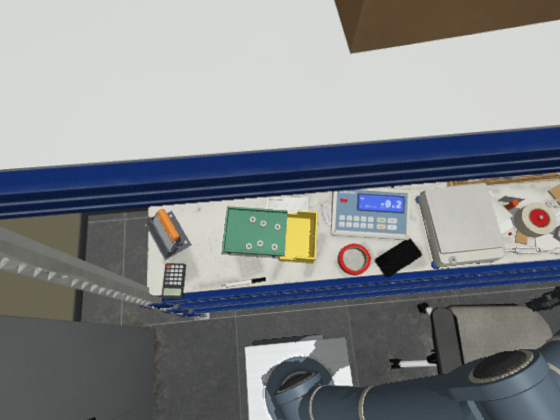

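The scene view shows the tray at about (262,232), the bin at (312,215), and the scraper rest at left (170,290), partly hidden. The top view shows the tray at (255,230), bin at (300,236), orange handle at (166,227), rest at (170,232), calculator at (174,280) and nuts around (263,233).

```bash
cat > h.py <<'E'
from workcell import bot
import cv2,numpy as np
from scipy.spatial.transform import Rotation as R
def ray(n,uv,m=None):
    m=m or bot.camera_model(n); K=m["mtx"]
    d=np.array([(uv[0]-K[0,2])/K[0,0],(uv[1]-K[1,2])/K[1,1]]); s=d.copy()
    for _ in range(8): s=d/(1+m["k1"]*(s@s))
    return m["position"],R.from_quat(m["attitude"]).apply([s[0],-s[1],-1])
def onz(n,uv,z,m=None):
    p,d=ray(n,uv,m); return p+d*(z-p[2])/d[2]
def pix(n,X,m=None):
    m=m or bot.camera_model(n); c=R.from_quat(m["attitude"]).inv().apply(np.asarray(X)-m["position"])
    s=np.array([c[0],-c[1]])/-c[2]; s=s*(1+m["k1"]*(s@s)); return m["mtx"][:2,:2]@s+m["mtx"][:2,2]
def mask(im,lo,hi): return cv2.inRange(cv2.cvtColor(im,cv2.COLOR_BGR2HSV),lo,hi)
def big(mk,k=1,box=None):
    if box: z=np.zeros_like(mk); x0,y0,x1,y1=box; z[y0:y1,x0:x1]=mk[y0:y1,x0:x1]; mk=z
    c,_=cv2.findContours(mk,cv2.RETR_EXTERNAL,cv2.CHAIN_APPROX_NONE); return sorted(c,key=cv2.contourArea)[::-1][:k]
E
python3 - <<'E'
from h import *
im=cv2.imread("pics/top0.png")
np.set_printoptions(precision=4,suppress=True)
def rect(n,c,z):
    P=np.array([onz(n,p[0],z)[:2] for p in c]); r=cv2.minAreaRect((P*1000).astype(np.float32)); return r
g=big(mask(im,(65,80,40),(90,255,255)),1,(200,190,300,270))[0]; print("tray",rect("top",g,.08),cv2.boundingRect(g))
y=big(mask(im,(22,120,80),(34,255,255)),1,(270,190,330,270))[0]; print("bin",rect("top",y,.07))
o=big(mask(im,(5,150,120),(18,255,255)),1,(140,195,200,265))[0]; print("handle",cv2.minAreaRect(o),rect("top",o,.09))
s=mask(im,(0,0,0),(180,120,110)); s=big(s,1,(150,205,195,260))[0]; print("stand",rect("top",s,.01),cv2.boundingRect(s))
a=im[195:300,145:205]; b=im[195:275,210:325]
cv2.imwrite("pics/a.png",np.hstack([cv2.resize(a,None,fx=5,fy=5,interpolation=2)[:525],cv2.resize(cv2.imread("pics/scene0.png")[265:370,145:235],None,fx=5,fy=5,interpolation=2)]))
E
```

```text
tray ((497.4895935058594, 96.63418579101562), (195.46241760253906, 151.173095703125), 80.6738052368164) (223, 207, 64, 49)
bin ((472.50091552734375, -44.242774963378906), (111.29145812988281, 172.0271453857422), 80.4205322265625)
handle ((167.45755004882812, 224.5236053466797), (33.60649108886719, 9.421472549438477), 60.945396423339844) ((541.017822265625, 372.4930114746094), (115.10540771484375, 28.841032028198242), 26.671751022338867)
stand ((537.0438232421875, 394.4988098144531), (155.63241577148438, 93.9603271484375), 26.78134536743164) (150, 216, 41, 43)
```

View pics/a.png

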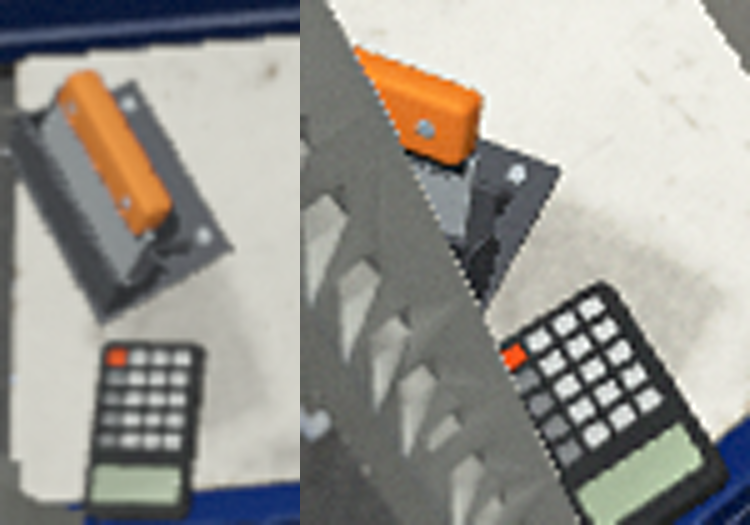

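The crop shows the handle leaning to the right of the picture (world -y), the pocket floor on the left and the calculator just in front. The scene camera has only part of the rest in view, with the post close to it.

Run:
```python
from h import *
np.set_printoptions(precision=3,suppress=True)
for uv in [(190,312),(205,312)]: print("post base",onz("top",uv,0), onz("top",(145,290),.0))
for z in (.5,.6,.7,.8): 
    X=[onz("top",(u,v),z) for u,v in((180,212),(290,197))]
    print(z,X,[pix("scene",x) for x in X])
for uv in [(174,280)]: print("calc",onz("top",uv,.015))
im=cv2.imread("pics/top0.png");hs=cv2.cvtColor(im,cv2.COLOR_BGR2HSV)
# nuts: low saturation blobs within tray
m=np.zeros(im.shape[:2],np.uint8); m[212:252,228:284]=(hs[212:252,228:284,1]<90)*255
c=big(m,12)
for k in c:
    (u,v),r=cv2.minEnclosingCircle(k); print(u,v,r,onz("top",(u,v),.067))
T=np.array([.4975,.0966]);
# stand corners base (crop coords /5 + offset)
for p in [(15,118),(130,83),(232,245),(105,322)]:
    print("corner",onz("top",(145+p[0]/5,195+p[1]/5),.0 if p[0]!=15 else .0))
# tray by scene
s=cv2.imread("pics/scene0.png")
g=big(mask(s,(65,80,40),(90,255,255)),1,(200,180,330,290))[0]
P=np.array([onz("scene",p[0],.08)[:2]*1000 for p in g],np.float32); print("tray scene",cv2.minAreaRect(P))
o=big(mask(s,(5,150,120),(18,255,255)),1,(140,255,200,310))[0]; print(cv2.boundingRect(o))
```

```text
post base [0.27  0.325 0.   ] [0.353 0.468 0.   ]
post base [0.265 0.277 0.   ] [0.353 0.468 0.   ]
0.5 [array([0.434, 0.237, 0.5  ]), array([0.447, 0.002, 0.5  ])] [array([210.934, 148.996]), array([312.264,  83.39 ])]
0.6 [array([0.398, 0.214, 0.6  ]), array([0.41 , 0.009, 0.6  ])] [array([230.329, 101.159]), array([329.218,  41.547])]
0.7 [array([0.363, 0.191, 0.7  ]), array([0.372, 0.017, 0.7  ])] [array([256.471,  36.48 ]), array([352.184, -15.162])]
0.8 [array([0.327, 0.168, 0.8  ]), array([0.335, 0.024, 0.8  ])] [array([293.768, -56.19 ]), array([385.144, -96.599])]
calc [0.374 0.371 0.015]
248.5 245.875 4.155292510986328 [0.453 0.12  0.067]
259.77777099609375 242.94444274902344 4.12956428527832 [0.459 0.084 0.067]
274.0 246.5 4.031229019165039 [0.443 0.039 0.067]
277.0833435058594 226.6666717529297 4.1374969482421875 [0.508 0.023 0.067]
252.5 219.0 4.031229019165039 [0.542 0.101 0.067]
262.9444580078125 223.05555725097656 4.056022644042969 [0.525 0.068 0.067]
233.0 249.5 0.5001000165939331 [0.445 0.171 0.067]
corner [0.597 0.462 0.   ]
corner [ 0.615  0.384 -0.   ]
corner [0.493 0.316 0.   ]
corner [0.448 0.401 0.   ]
tray scene ((497.2975158691406, 100.12278747558594), (201.6963348388672, 160.00355529785156), 80.64993286132812)
(156, 274, 25, 24)
```

Emit:
servo_tool --targets '[[[33, -19, -5.6], [0, 0, 0]], [[33, -19, -5.6], [0, 0, 0]], [[33, -19, -5.6], [0, 0, 0]], [[33, -19, -5.6], [0, 0, 0]], [[33, -19, -5.6], [0, 0, 0]], [[33, -19, -5.6], [0, 0, 0]], [[33, -19, -5.6], [0, 0, 0]], [[33, -19, -5.6], [0, 0, 0]], [[33, -19, -5.6], [0, 0, 0]], [[33, -19, -5.6], [0, 0, 0]]]'

```text
time: 1.35
tool_pos: [0.4619, -0.3611, 0.3011]
ee_rot: [0.988, 0.153, -0.0, -0.0]
ft_force: [0.4, 0.1, 0.0]
opening: 0.0853
gripper_force: 0.0
```

Emit:
servo_tool --targets '[[[15, -35, 0], [0, 0, 0]], [[15, -35, 0], [0, 0, 0]], [[15, -35, 0], [0, 0, 0]], [[15, -35, 0], [0, 0, 0]], [[15, -35, 0], [0, 0, 0]], [[15, -35, 0], [0, 0, 0]], [[15, -35, 0], [0, 0, 0]], [[15, -35, 0], [0, 0, 0]], [[15, -35, 0], [0, 0, 0]], [[15, -35, 0], [0, 0, 0]], [[15, -35, 0], [0, 0, 0]], [[15, -35, 0], [0, 0, 0]]]'

```text
time: 2.85
tool_pos: [0.5055, 0.0936, 0.301]
ee_rot: [0.988, 0.153, -0.0, 0.0]
ft_force: [1.5, -0.5, -0.1]
opening: 0.0854
gripper_force: 0.0
```

```bash
cat >> h.py <<'E'
from scipy.linalg import expm,logm
def T(p,Rm): M=np.eye(4); M[:3,:3]=Rm; M[:3,3]=p; return M
def cur(): o=bot.get_obs(); return T(o["tool_pos"],R.from_quat(o["ee_rot"]).as_matrix())
def plan(B,n,A=None):
    A=cur() if A is None else A
    S=expm(logm(np.linalg.inv(A)@B).real/n)
    return n,np.round(S[:3,3]*1000,2),np.round(R.from_matrix(S[:3,:3]).as_rotvec(degrees=True),3)
def stand(p,yaw): return T([*p,0],R.from_euler('z',yaw,degrees=True).as_matrix())
SL=R.from_euler('y',-35,degrees=True).as_matrix()
FL=np.array([[0,-1,0],[-1,0,0],[0,0,-1.]]) # tool axes in scraper frame: x=-Y, y=-X, z=-Z
def grasp(S,up=0,dy=0): # TCP pose to grip handle in rest S; up: along scraper z
    G=np.array([.0262,0,.0142])+SL@np.array([0,dy,.083-.005+up])
    return S@T(G,SL@FL)
E
python3 - <<'E'
from h import *
np.set_printoptions(precision=4,suppress=True)
o=bot.get_obs();print(o["time"],o["tool_pos"],o["q"])
S=stand((.532,.394),117)
B=grasp(S,.12); print(B); n,a,b=plan(B,8);print(n,a,b)
A=cur();M=A.copy();s=T(a/1000,R.from_rotvec(b,degrees=True).as_matrix())
for i in range(8): M=M@s; print(M[:3,3])
E
```

```text
2.85 [0.5055 0.0936 0.301 ] [ 0.1732  0.195  -0.5061  1.8137  0.1029  1.1593 -1.6293]
[[ 0.891   0.3719 -0.2604  0.5717]
 [ 0.454  -0.7299  0.5111  0.3162]
 [ 0.     -0.5736 -0.8192  0.1764]
 [ 0.      0.      0.      1.    ]]
8 [ 18.26 -18.2   21.22] [ 4.366 -0.354 -1.136]
[0.5174 0.1165 0.2798]
[0.5282 0.141  0.2599]
[0.538  0.1671 0.2415]
[0.5467 0.1947 0.2247]
[0.5544 0.2235 0.2097]
[0.5611 0.2535 0.1966]
[0.5669 0.2844 0.1854]
[0.5717 0.3162 0.1764]
```

Run:
```python
from h import *
import pickle
m=bot.camera_model("wrist");im=bot.capture("wrist");cv2.imwrite("pics/w1.png",im);pickle.dump(m,open("w1.pkl","wb"));print(m)
```

```text
{'mtx': array([[310.38430492,   0.        , 278.73819934],
       [  0.        , 310.38430492, 214.72364085],
       [  0.        ,   0.        ,   1.        ]]), 'k1': 0.0006983882593619473, 'position': array([0.58481044, 0.11782773, 0.43040134]), 'attitude': array([-0.132235  ,  0.09717998, -0.58296902,  0.79574939])}
```

Emit:
servo_tool --targets '[[[18.26, -18.2, 21.22], [4.366, -0.354, -1.136]], [[18.26, -18.2, 21.22], [4.366, -0.354, -1.136]], [[18.26, -18.2, 21.22], [4.366, -0.354, -1.136]], [[18.26, -18.2, 21.22], [4.366, -0.354, -1.136]], [[18.26, -18.2, 21.22], [4.366, -0.354, -1.136]], [[18.26, -18.2, 21.22], [4.366, -0.354, -1.136]], [[18.26, -18.2, 21.22], [4.366, -0.354, -1.136]], [[18.26, -18.2, 21.22], [4.366, -0.354, -1.136]], [[0, 0, 0], [0, 0, 0]]]'

```text
time: 4.03
tool_pos: [0.5712, 0.3155, 0.1746]
ee_rot: [0.927, 0.223, -0.072, -0.293]
ft_force: [0.4, 0.0, -0.3]
opening: 0.0854
gripper_force: 0.0
```

Run:
```python
from h import *
import pickle
o=bot.get_obs();print(o["tool_pos"],o["q"])
m=bot.camera_model("wrist");im=bot.capture("wrist");pickle.dump(m,open("w2.pkl","wb"));cv2.imwrite("pics/w2.png",im)
cv2.imwrite("pics/b.png",cv2.resize(np.hstack([cv2.imread("pics/w1.png"),im]),(800,300)))
```

```text
[0.57115496 0.31552097 0.17457477] [ 0.1432985   0.67997485 -0.6877607   1.63284515 -0.24114643  0.99421145
 -1.39424893]
```

View pics/b.png

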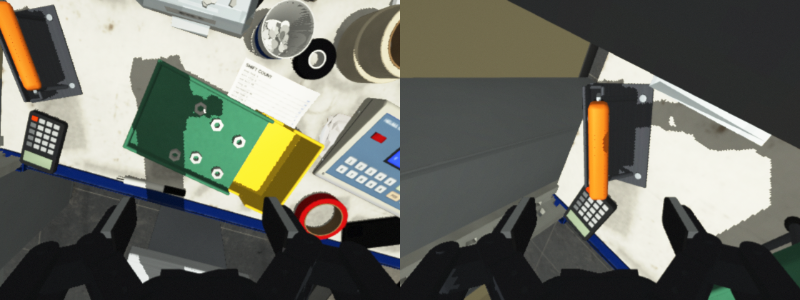

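w1 (left) shows the tray from (125,145) to (345,120) with six nuts at about (200,108), (217,125), (240,142), (196,158), (217,173) and (175,155). w2 (right) shows the handle as a near-vertical orange bar from (600,100) to (598,198), aligned with the fingers.

Run:
```python
from h import *
import pickle
np.set_printoptions(precision=4,suppress=True)
m=pickle.load(open("w2.pkl","rb"));im=cv2.imread("pics/w2.png")
o=big(mask(im,(5,150,100),(18,255,255)),1,(200,100,360,300))[0]
S=stand((.532,.394),117);Si=np.linalg.inv(S)
def sf(uv,h): # ray to scraper-frame plane z=h (nominal rest)
    p,d=ray("wrist",uv,m); M=np.linalg.inv(S@T([.0262,0,.0142],SL)); p=M[:3,:3]@p+M[:3,3]; d=M[:3,:3]@d
    return p+d*(h-p[2])/d[2]
for h in(.083,.1):
    P=np.array([sf(q[0],h)[:2]*1000 for q in o],np.float32); print(h,cv2.minAreaRect(P),cv2.boundingRect(P))
print("top view handle in stand:",Si@np.array([.541,.3725,.09,1]))
# base right corners of stand from image
b=mask(im,(0,0,30),(180,140,110)); c=big(b,1,(405,110,470,270))
w=pickle.load(open("w1.pkl","rb"));im=cv2.imread("pics/w1.png")
g=big(mask(im,(60,80,30),(95,255,255)),1,(150,60,400,320))[0]
for z in(.0815,.062):
    P=np.array([onz("wrist",q[0],z,w)[:2]*1000 for q in g],np.float32); print("tray",z,cv2.minAreaRect(P))
a=cv2.approxPolyDP(cv2.convexHull(g),6,True)[:,0]
for q in a: print(q,onz("wrist",q,.0815,w),onz("wrist",q,.062,w))
y=big(mask(im,(22,120,60),(34,255,255)),1,(310,130,470,320))[0]
for q in cv2.approxPolyDP(cv2.convexHull(y),6,True)[:,0]: print("bin",q,onz("wrist",q,.081,w))
m2=m
for q in [((643-400)*1.4,172*1.4),((648-400)*1.4,88*1.4),((643-400)*1.4,187*1.4)]: print("stand right edge",Si@np.r_[onz("wrist",q,.004,m2),1])
```

```text
0.083 ((1.6181716918945312, 2.1644630432128906), (119.78426361083984, 26.521289825439453), 89.29204559326172) (-12, -58, 28, 121)
0.1 ((1.3764886856079102, -3.744873046875), (111.41279602050781, 24.66777229309082), 89.29204559326172) (-11, -60, 26, 112)
top view handle in stand: [-0.0232  0.0017  0.09    1.    ]
tray 0.0815 ((501.7405090332031, 95.9912109375), (199.02210998535156, 149.71559143066406), 80.68077087402344)
tray 0.062 ((497.0977478027344, 94.77081298828125), (210.14540100097656, 158.08311462402344), 80.68074798583984)
[221  84] [0.5896 0.1824 0.0815] [0.5899 0.186  0.062 ]
[382 169] [ 0.5582 -0.0129  0.0815] [ 0.5568 -0.0202  0.062 ]
[319 272] [0.4131 0.0102 0.0815] [0.4035 0.0042 0.062 ]
[173 206] [0.4437 0.2039 0.0815] [0.4359 0.2087 0.062 ]
bin [358 154] [0.5656 0.0193 0.081 ]
bin [453 203] [ 0.5463 -0.1087  0.081 ]
bin [396 287] [ 0.4223 -0.0923  0.081 ]
bin [367 299] [ 0.3943 -0.0636  0.081 ]
bin [319 267] [0.4196 0.0125 0.081 ]
stand right edge [-0.045   0.0472  0.004   1.    ]
stand right edge [-0.044  -0.0691  0.004   1.    ]
stand right edge [-0.0466  0.0708  0.004   1.    ]
```

```bash
cat >> h.py <<'E'
ST=stand((.532,.394),117)@T([.001,0,0],np.eye(3))
E
python3 - <<'E'
from h import *
print(plan(grasp(ST,.004,-.004),8))
E
```

```text
(8, array([ 0.61, -0.28, 14.57]), array([-0.001,  0.013, -0.003]))
```

Emit:
servo_tool --targets '[[[0.6, -0.2, 14.5], [0, 0, 0]], [[0.6, -0.2, 14.5], [0, 0, 0]], [[0.6, -0.2, 14.5], [0, 0, 0]], [[0.6, -0.2, 14.5], [0, 0, 0]], [[0.6, -0.2, 14.5], [0, 0, 0]], [[0.6, -0.2, 14.5], [0, 0, 0]], [[0.6, -0.2, 14.5], [0, 0, 0]], [[0.6, -0.2, 14.5], [0, 0, 0]], [[0, 0, 0], [0, 0, 0]]]'

```text
time: 5.2
tool_pos: [0.5442, 0.3784, 0.0816]
ee_rot: [0.927, 0.223, -0.071, -0.293]
ft_force: [0.1, 0.2, 0.5]
opening: 0.0852
gripper_force: 0.0
```

Emit:
servo_tool --targets '[[[0, 0, 0], [0, 0, 0]], [[0, 0, 0], [0, 0, 0]], [[0, 0, 0], [0, 0, 0]], [[0, 0, 0], [0, 0, 0]], [[0, 0, 0], [0, 0, 0]], [[0, 0, 0], [0, 0, 0]]]' --claw 0 --grip_force 80

```text
time: 5.95
tool_pos: [0.5463, 0.3773, 0.0829]
ee_rot: [0.928, 0.222, -0.069, -0.292]
ft_force: [2.1, -3.4, 2.6]
opening: 0.0206
gripper_force: 79.0
```

Run:
```python
from h import *
np.set_printoptions(precision=4,suppress=True)
M=cur();np.save("grasp.npy",M);o=bot.get_obs();print(M,grasp(ST,.004,-.004),o["time"],o["opening"],o["ft_force"],o["moment"],o["gripper_force"],sep="\n")
```

```text
[[ 0.8914  0.372  -0.2587  0.5463]
 [ 0.4531 -0.7302  0.5113  0.3773]
 [ 0.0013 -0.573  -0.8195  0.0829]
 [ 0.      0.      0.      1.    ]]
[[ 0.891   0.3719 -0.2604  0.5446]
 [ 0.454  -0.7299  0.5111  0.3781]
 [ 0.     -0.5736 -0.8192  0.0814]
 [ 0.      0.      0.      1.    ]]
5.95
0.02058816456748581
[ 2.102  -3.3839  2.6219]
[-0.8442 -0.3374  0.0122]
78.99189233779907
```

Emit:
servo_tool --targets '[[[0, 0, -5], [0, 0, 0]], [[0, 0, -12], [0, 0, 0]], [[0, 0, -18], [0, 0, 0]], [[0, 0, -20], [0, 0, 0]], [[0, 0, -20], [0, 0, 0]], [[0, 0, -20], [0, 0, 0]], [[0, 0, -15], [0, 0, 0]], [[0, 0, 0], [0, 0, 0]]]'

```text
time: 6.95
tool_pos: [0.5755, 0.3208, 0.174]
ee_rot: [0.928, 0.222, -0.068, -0.292]
ft_force: [-0.0, -0.5, -2.5]
opening: 0.0213
gripper_force: 78.4
```

```bash
cat >> h.py <<'E'
TR=T([.4995,.097,0],R.from_euler('z',-9.32,degrees=True).as_matrix())
def sweep(y,z,x=0,L=.082): return TR@T([x,y,.062+z+L],np.diag([1,-1,-1.]))
E
python3 - <<'E'
from h import *
np.set_printoptions(precision=4,suppress=True)
A=cur();B=sweep(.066,.045);n,a,b=plan(B,12);print(A[:3,3],B[:3,3],n,a,b)
s=T(a/1000,R.from_rotvec(b,degrees=True).as_matrix());M=A
for i in range(12): M=M@s; print(M[:3,3],(M@[0,0,.082,1])[:3])
m=bot.camera_model("wrist");im=bot.capture("wrist");cv2.imwrite("pics/w3.png",im)
E
```

```text
[0.5755 0.3208 0.174 ] [0.5102 0.1621 0.189 ] 12 [-7.93 11.42 -5.  ] [-2.818  0.907  2.927]
[0.5739 0.3063 0.1716] [0.5555 0.3458 0.1021]
[0.5717 0.2918 0.1698] [0.5557 0.3286 0.0983]
[0.5687 0.2774 0.1688] [0.5551 0.3112 0.0954]
[0.565  0.2631 0.1685] [0.5536 0.2938 0.0933]
[0.5605 0.249  0.1689] [0.5512 0.2763 0.0921]
[0.5554 0.2352 0.1699] [0.5479 0.259  0.0918]
[0.5495 0.2218 0.1717] [0.5438 0.2419 0.0924]
[0.5429 0.2087 0.174 ] [0.5388 0.225  0.0937]
[0.5357 0.1962 0.1769] [0.5329 0.2085 0.0959]
[0.5278 0.1842 0.1804] [0.5261 0.1925 0.0989]
[0.5193 0.1728 0.1845] [0.5186 0.177  0.1026]
[0.5102 0.1621 0.189 ] [0.5102 0.1621 0.107 ]
```

View pics/w3.png

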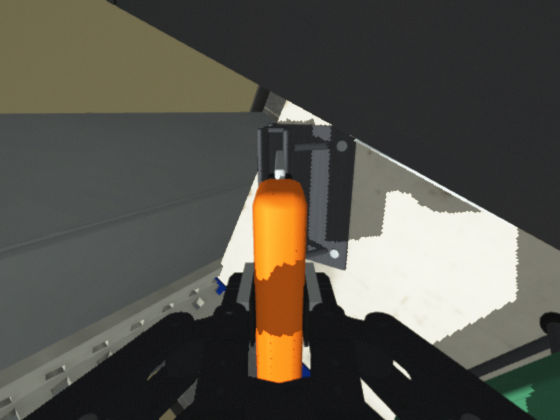

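The scraper is lifted clear; the handle runs from (279,190) to (279,375) between the fingers, and the pocket is empty at (275,170).

Emit:
servo_tool --targets '[[[0, -11.5, -16.4], [0, 0, 0]], [[-7.93, 11.42, -5], [-2.818, 0.907, 2.927]], [[-7.93, 11.42, -5], [-2.818, 0.907, 2.927]], [[-7.93, 11.42, -5], [-2.818, 0.907, 2.927]], [[-7.93, 11.42, -5], [-2.818, 0.907, 2.927]], [[-7.93, 11.42, -5], [-2.818, 0.907, 2.927]], [[-7.93, 11.42, -5], [-2.818, 0.907, 2.927]], [[-7.93, 11.42, -5], [-2.818, 0.907, 2.927]], [[-7.93, 11.42, -5], [-2.818, 0.907, 2.927]], [[-7.93, 11.42, -5], [-2.818, 0.907, 2.927]], [[-7.93, 11.42, -5], [-2.818, 0.907, 2.927]], [[-7.93, 11.42, -5], [-2.818, 0.907, 2.927]], [[-7.93, 11.42, -5], [-2.818, 0.907, 2.927]], [[0, 0, 0], [0, 0, 0]]]'

```text
time: 8.75
tool_pos: [0.5082, 0.1646, 0.2091]
ee_rot: [0.997, -0.079, -0.001, -0.001]
ft_force: [-0.2, 0.3, -2.0]
opening: 0.021
gripper_force: 78.5
```

Run:
```python
from h import *
np.set_printoptions(precision=4,suppress=True)
A=cur();print(A, np.linalg.inv(TR)@A[:,3])
for t in [(.066,.03),(.066,.004)]: print(plan(sweep(*t),5))
im=bot.capture("wrist");cv2.imwrite("pics/w4.png",im);cv2.imwrite("pics/s4.png",bot.capture("scene"))
w=cv2.resize(im,(400,300)); s=cv2.resize(cv2.imread("pics/s4.png")[140:290,180:380],(400,300))
cv2.imwrite("pics/d.png",np.hstack([w,s]))
```

```text
[[ 0.9876 -0.1573 -0.002   0.5082]
 [-0.1573 -0.9876  0.0013  0.1646]
 [-0.0021 -0.001  -1.      0.2091]
 [ 0.      0.      0.      1.    ]] [-0.0023  0.0681  0.2091  1.    ]
(5, array([0.47, 0.42, 7.02]), array([-0.011,  0.024,  0.054]))
(5, array([ 0.48,  0.42, 12.22]), array([-0.011,  0.024,  0.054]))
```

View pics/d.png

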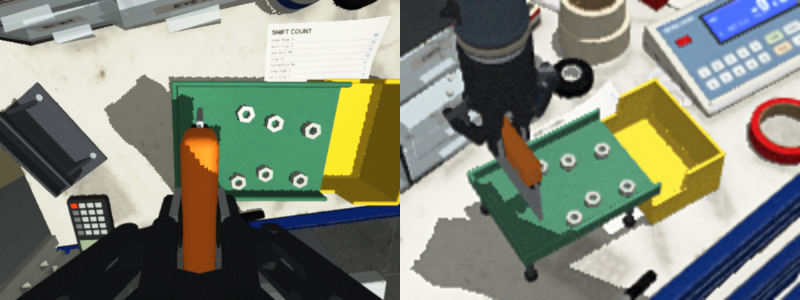

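The wrist view (left) shows the blade over the +y end of the tray (tray corner at (172,82)), with all six nuts to its right between (238,183) and (313,130). The scene view shows the scraper over the tray's closed end with the nuts in front of it.

Run:
```python
from h import *
np.set_printoptions(precision=4,suppress=True)
im=cv2.imread("pics/w4.png");m=bot.camera_model("wrist");I=np.linalg.inv(TR)
tf=lambda uv,z:(I@np.r_[onz("wrist",uv,z,m),1])[:3]
g=mask(im,(60,80,30),(95,255,255))
for u in (380,420):
    col=np.where(g[90:300,u])[0]+90; print(u,col.min(),col.max(),tf((u,col.min()),.0815),tf((u,col.max()),.0815))
o=big(mask(im,(5,130,60),(18,255,255)),1)[0][:,0]
t=o[o[:,1].argmin()]; print("handle end",t,tf(t,.227),"px",pix("wrist",(TR@[0.0537,0.068,.227,1])[:3],m))
for uv in[(246,113),(274,123),(312,130),(238,183),(265,174),(300,180)]: print(tf((uv[0]*1.4,uv[1]*1.4),.072))
```

```text
380 115 280 [ 0.0771 -0.0125  0.0815] [-0.0706 -0.0285  0.0815]
420 115 280 [ 0.0772 -0.0439  0.0815] [-0.0705 -0.0661  0.0815]
handle end [267 179] [0.0579 0.071  0.227 ] px [275.3091 190.1617]
[0.0418 0.0111 0.072 ]
[ 0.0299 -0.0236  0.072 ]
[ 0.0213 -0.071   0.072 ]
[-0.0507  0.0151  0.072 ]
[-0.0376 -0.0194  0.072 ]
[-0.0461 -0.0665  0.072 ]
```

Emit:
servo_tool --targets '[[[0.3, 0.4, 12], [0, 0, 0]], [[0.3, 0.4, 12], [0, 0, 0]], [[0.3, 0.4, 12], [0, 0, 0]], [[0.3, 0.4, 12], [0, 0, 0.2]], [[0.3, 0.4, 8], [0, 0, 0]], [[0, 0, 4], [0, 0, 0]], [[0, 0, 0], [0, 0, 0]]]'

```text
time: 9.72
tool_pos: [0.5102, 0.1606, 0.1479]
ee_rot: [0.997, -0.082, -0.001, 0.0]
ft_force: [-0.4, 0.6, -2.2]
opening: 0.0209
gripper_force: 78.6
```

Emit:
servo_tool --targets '[[[0, 0, 1], [0, 0, 0]], [[0, 0, 1], [0, 0, 0]], [[0, 0, 0], [0, 0, 0]]]'

```text
time: 10.1
tool_pos: [0.5102, 0.1605, 0.1461]
ee_rot: [0.997, -0.082, -0.001, 0.0]
ft_force: [-0.1, -0.9, -2.1]
opening: 0.0207
gripper_force: 78.6
```

Emit:
servo_tool --targets '[[[0, 5, 0], [0, 0, 0]], [[0, 9, 0], [0, 0, 0]], [[0, 9, 0], [0, 0, 0]], [[0, 9, 0], [0, 0, 0]], [[0, 9, 0], [0, 0, 0]], [[0, 9, 0], [0, 0, 0]], [[0, 9, 0], [0, 0, 0]], [[0, 9, 0], [0, 0, 0]], [[0, 9, 0], [0, 0, 0]], [[0, 9, 0], [0, 0, 0]], [[0, 9, 0], [0, 0, 0]], [[0, 9, 0], [0, 0, 0]], [[0, 9, 0], [0, 0, 0]]]'

```text
time: 11.72
tool_pos: [0.4916, 0.0485, 0.1461]
ee_rot: [0.997, -0.082, -0.001, 0.0]
ft_force: [-0.6, 1.3, -2.1]
opening: 0.0211
gripper_force: 78.5
```

Run:
```python
from h import *
np.set_printoptions(precision=4,suppress=True)
print(np.linalg.inv(TR)@cur()[:,3])
w=cv2.resize(bot.capture("wrist"),(400,300)); s=cv2.resize(bot.capture("scene")[140:290,180:380],(400,300))
cv2.imwrite("pics/e.png",np.hstack([w,s]))
```

```text
[ 0.     -0.0491  0.1461  1.    ]
```

View pics/e.png

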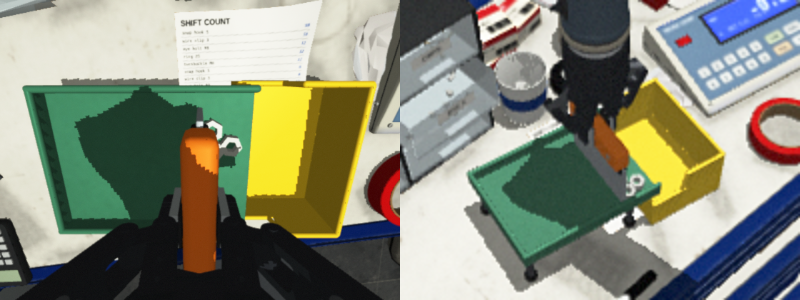

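The wrist view shows the nuts being pushed ahead of the blade, around (205..232, 125..150), and none behind it. The scene view agrees, with nuts at about (632,182).

Emit:
servo_tool --targets '[[[0, 6, 0], [0, 0, 0]], [[0, 6, 0], [0, 0, 0]], [[0, 6, 0], [0, 0, 0]], [[0, 6, 0], [0, 0, 0]], [[0, 6, 0], [0, 0, 0]], [[0, 6, 0], [0, 0, 0]], [[0, 6, 0], [0, 0, 0]], [[0, 6, 0], [0, 0, 0]], [[0, 6, 0], [0, 0, 0]], [[0, 6, 0], [0, 0, 0]], [[0, 4, 0], [0, 0, 0]], [[0, 3, 0], [0, 0, 0]], [[0, 0, 0], [0, 0, 0]], [[0, 0, 0], [0, 0, 0]]]'

```text
time: 13.58
tool_pos: [0.4808, -0.0169, 0.1461]
ee_rot: [0.997, -0.082, -0.001, 0.0]
ft_force: [0.0, -0.5, -2.0]
opening: 0.0211
gripper_force: 78.5
```

Emit:
servo_tool --targets '[[[0, -3, -10], [0, 0, 0]], [[0, -6, -20], [0, 0, 0]], [[0, -20, -20], [0, 0, 0]], [[0, -25, -20], [0, 0, 0]], [[0, -25, 0], [0, 0, 0]], [[0, -25, 0], [0, 0, 0]], [[0, -20, 0], [0, 0, 0]], [[0, 0, 0], [0, 0, 0]]]'

```text
time: 14.58
tool_pos: [0.5012, 0.1073, 0.2167]
ee_rot: [0.997, -0.08, -0.001, -0.0]
ft_force: [-0.1, -1.1, -1.9]
opening: 0.0207
gripper_force: 78.7
```

Run:
```python
from h import *
np.set_printoptions(precision=4,suppress=True)
print(np.linalg.inv(TR)@cur()[:,3])
w=cv2.resize(bot.capture("wrist"),(400,300)); s=cv2.resize(bot.capture("top")[195:285,210:330],(400,300),interpolation=2)
cv2.imwrite("pics/f.png",np.hstack([w,s]))
```

```text
[0.     0.0104 0.2167 1.    ]
```

View pics/f.png

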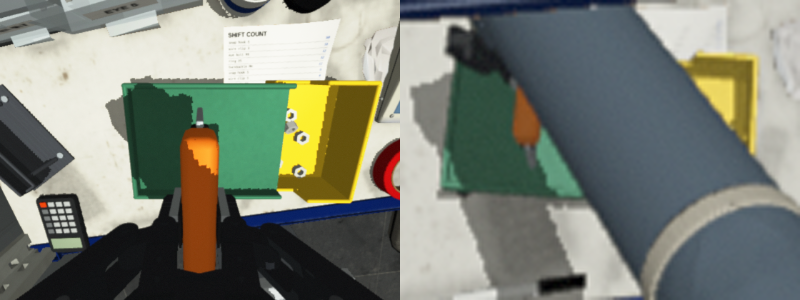

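The tray is empty, and the nuts visible in the bin sit at (291,115), (291,127), (301,138) and (300,171) in the wrist view; the others are probably hidden under the tray edge or behind one another. I'll count them from the scene camera once the arm is out of the way.

Run:
```python
from h import *
np.set_printoptions(precision=4,suppress=True)
A=cur()@T([0,-.055,0],np.eye(3));B=np.load("grasp.npy")@T([0,-.0025,-.12],np.eye(3))
n,a,b=plan(B,12,A);print(n,a,b)
s=T(a/1000,R.from_rotvec(b,degrees=True).as_matrix());M=A
for i in range(12):
    M=M@s
    if i%3==2: print((M@[.06,0,.082,1])[:3],(M@[-.06,0,.082,1])[:3])
```

```text
12 [  7.45 -11.63   6.02] [ 2.819 -0.906 -2.94 ]
[0.5929 0.2037 0.1162] [0.473  0.2046 0.1208]
[0.6076 0.2635 0.1067] [0.4892 0.2452 0.1127]
[0.6129 0.3255 0.1064] [0.4988 0.2885 0.1108]
[0.6087 0.387  0.1156] [0.5017 0.3326 0.1155]
```

Emit:
servo_tool --targets '[[[0, -27.5, 0], [0, 0, 0]], [[0, -27.5, 0], [0, 0, 0]], [[7.45, -11.63, 6.02], [2.819, -0.906, -2.94]], [[7.45, -11.63, 6.02], [2.819, -0.906, -2.94]], [[7.45, -11.63, 6.02], [2.819, -0.906, -2.94]], [[7.45, -11.63, 6.02], [2.819, -0.906, -2.94]], [[7.45, -11.63, 6.02], [2.819, -0.906, -2.94]], [[7.45, -11.63, 6.02], [2.819, -0.906, -2.94]], [[7.45, -11.63, 6.02], [2.819, -0.906, -2.94]], [[7.45, -11.63, 6.02], [2.819, -0.906, -2.94]], [[7.45, -11.63, 6.02], [2.819, -0.906, -2.94]], [[7.45, -11.63, 6.02], [2.819, -0.906, -2.94]], [[7.45, -11.63, 6.02], [2.819, -0.906, -2.94]], [[7.45, -11.63, 6.02], [2.819, -0.906, -2.94]], [[0, 0, 0], [0, 0, 0]]]'

```text
time: 16.55
tool_pos: [0.5774, 0.3167, 0.1815]
ee_rot: [0.928, 0.221, -0.07, -0.292]
ft_force: [-1.0, -0.3, -2.6]
opening: 0.0206
gripper_force: 78.8
```

Run:
```python
from h import *
np.set_printoptions(precision=4,suppress=True)
print(plan(np.load("grasp.npy")@T([0,-.0025,-.002],np.eye(3)),1))
w=cv2.resize(bot.capture("wrist"),(400,300)); s=cv2.resize(bot.capture("scene")[170:260,240:360],(400,300),interpolation=2)
cv2.imwrite("pics/g.png",np.hstack([w,s]))
```

```text
(1, array([ -0.43,  -1.89, 117.79]), array([ 0.023, -0.015, -0.127]))
```

View pics/g.png

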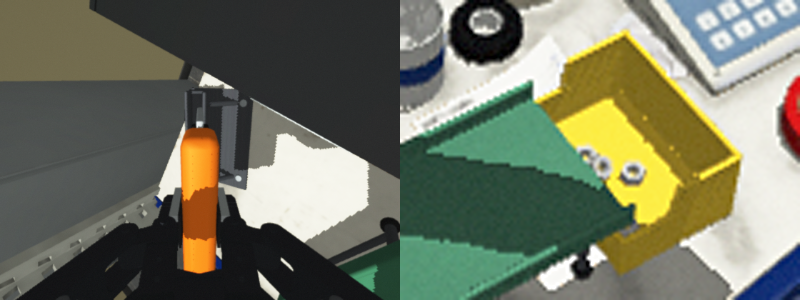

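The wrist view shows the handle aligned with the rest at (200,130). The scene view shows the tray empty and several nuts in the bin around (590,160) and (632,172).

Emit:
servo_tool --targets '[[[0, -1.9, 15], [0, 0, 0]], [[-0.4, 0, 15], [0, 0, 0]], [[0, 0, 15], [0, 0, -0.1]], [[0, 0, 12], [0, 0, 0]], [[0, 0, 12], [0, 0, 0]], [[0, 0, 10], [0, 0, 0]], [[0, 0, 10], [0, 0, 0]], [[0, 0, 8], [0, 0, 0]], [[0, 0, 0], [0, 0, 0]]]'

```text
time: 17.77
tool_pos: [0.5498, 0.3696, 0.1038]
ee_rot: [0.927, 0.223, -0.07, -0.293]
ft_force: [-0.1, -0.5, -1.6]
opening: 0.0208
gripper_force: 78.8
```

Emit:
servo_tool --targets '[[[0, 0, 6], [0, 0, 0]], [[0, 0, 5], [0, 0, 0]], [[0, 0, 4], [0, 0, 0]], [[0, 0, 3], [0, 0, 0]], [[0, 0, 0], [0, 0, 0]]]'

```text
time: 18.4
tool_pos: [0.5455, 0.3786, 0.0893]
ee_rot: [0.927, 0.223, -0.069, -0.293]
ft_force: [-0.5, -0.3, -2.9]
opening: 0.0209
gripper_force: 78.8
```

Run:
```python
from h import *
np.set_printoptions(precision=4,suppress=True)
print(plan(np.load("grasp.npy"),1),bot.get_obs()["moment"])
```

```text
(1, array([0.11, 4.93, 4.38]), array([-0.048,  0.014,  0.114])) [-0.8505 -0.4067  0.0226]
```

Emit:
servo_tool --targets '[[[0, 1.5, 1.5], [0, 0, 0]], [[0, 1.5, 1.5], [0, 0, 0]], [[0, 0, 0], [0, 0, 0]]]'

```text
time: 18.77
tool_pos: [0.5461, 0.3776, 0.0851]
ee_rot: [0.927, 0.223, -0.069, -0.293]
ft_force: [-0.5, -0.6, -2.6]
opening: 0.021
gripper_force: 78.8
```

Emit:
servo_tool --targets '[[[0, 0, 0], [0, 0, 0]], [[0, 0, 0], [0, 0, 0]], [[0, 0, 0], [0, 0, 0]], [[0, 0, 0], [0, 0, 0]], [[0, 0, 0], [0, 0, 0]], [[0, 0, 0], [0, 0, 0]]]' --claw 1

```text
time: 19.52
tool_pos: [0.5461, 0.3779, 0.0854]
ee_rot: [0.927, 0.223, -0.069, -0.293]
ft_force: [0.1, 0.8, -0.6]
opening: 0.0858
gripper_force: 0.0
```

Emit:
servo_tool --targets '[[[0, 0, -8], [0, 0, 0]], [[0, 0, -16], [0, 0, 0]], [[0, 0, -20], [0, 0, 0]], [[0, 0, -25], [0, 0, 0]], [[0, 0, -25], [0, 0, 0]], [[0, 0, -25], [0, 0, 0]], [[0, 0, 0], [0, 0, 0]]]'

```text
time: 20.4
tool_pos: [0.5794, 0.3156, 0.1853]
ee_rot: [0.928, 0.222, -0.066, -0.292]
ft_force: [0.5, -0.7, -0.1]
opening: 0.0855
gripper_force: 0.0
```

Run:
```python
from h import *
np.set_printoptions(precision=4,suppress=True)
m=bot.camera_model("wrist");im=bot.capture("wrist");cv2.imwrite("pics/w5.png",im)
M=np.linalg.inv(ST@T([.0262,0,.0142],SL))
def sf(uv,h):
    p,d=ray("wrist",uv,m);p=M[:3,:3]@p+M[:3,3];d=M[:3,:3]@d;return p+d*(h-p[2])/d[2]
o=big(mask(im,(5,150,100),(18,255,255)),1,(150,60,400,320))[0]
P=np.array([sf(q[0],.1)[:2]*1000 for q in o],np.float32);print("now (rest frame; before 0.4,-3.7, 111x24.7, 89.3)",cv2.minAreaRect(P))
A=cur();print(A[:3,3],bot.get_obs()["opening"])
# look pose: above bin
B=TR@T([0.0,-.10,.33],np.diag([1,-1,-1.]));print(plan(B,13))
```

```text
now (rest frame; before 0.4,-3.7, 111x24.7, 89.3) ((0.8768548965454102, -3.7165260314941406), (113.0496826171875, 26.136157989501953), 88.39086151123047)
[0.5779 0.3162 0.184 ] 0.08538293928984625
(13, array([-12.41,  18.67, -18.03]), array([-2.603,  0.83 ,  2.707]))
```

The scraper is back in place within about 1 mm. I'll go above the bin and count the nuts.

Emit:
servo_tool --targets '[[[-12.4, 18.7, -18], [-2.603, 0.83, 2.707]], [[-12.4, 18.7, -18], [-2.603, 0.83, 2.707]], [[-12.4, 18.7, -18], [-2.603, 0.83, 2.707]], [[-12.4, 18.7, -18], [-2.603, 0.83, 2.707]], [[-12.4, 18.7, -18], [-2.603, 0.83, 2.707]], [[-12.4, 18.7, -18], [-2.603, 0.83, 2.707]], [[-12.4, 18.7, -18], [-2.603, 0.83, 2.707]], [[-12.4, 18.7, -18], [-2.603, 0.83, 2.707]], [[-12.4, 18.7, -18], [-2.603, 0.83, 2.707]], [[-12.4, 18.7, -18], [-2.603, 0.83, 2.707]], [[-12.4, 18.7, -18], [-2.603, 0.83, 2.707]], [[-12.4, 18.7, -18], [-2.603, 0.83, 2.707]], [[-12.4, 18.7, -18], [-2.603, 0.83, 2.707]], [[0, 0, 0], [0, 0, 0]]]'

```text
time: 22.2
tool_pos: [0.4827, -0.0009, 0.3292]
ee_rot: [0.997, -0.08, -0.0, 0.0]
ft_force: [-0.4, 0.7, -0.7]
opening: 0.0849
gripper_force: 0.0
```

Run:
```python
from h import *
im=bot.capture("wrist");m=bot.camera_model("wrist")
u,v=pix("wrist",(TR@[0,-.14,.01,1])[:3],m).astype(int);print(u,v)
x0=max(0,u-110);y0=max(0,v-100);c=im[y0:y0+200,x0:x0+220]
c=cv2.resize(c,(440,400),interpolation=2)
s=cv2.resize(bot.capture("top")[190:290,145:235],(360,400),interpolation=2)
cv2.imwrite("pics/i.png",np.hstack([c,s]))
```

```text
306 168
```

View pics/i.png

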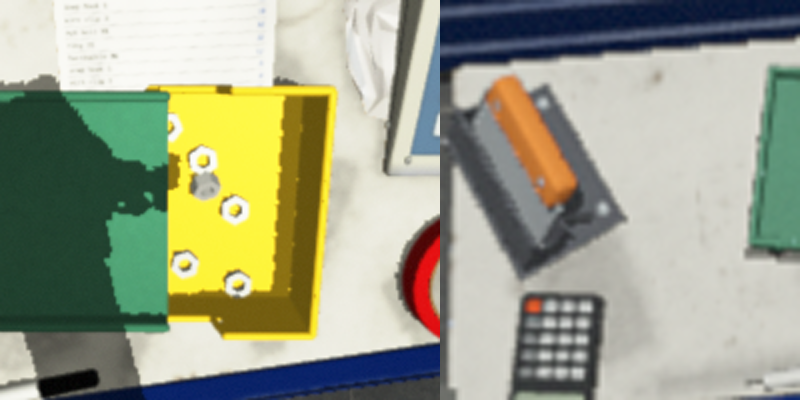

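All six nuts are in the bin, at (172,128), (203,158), (204,185), (235,210), (184,263) and (238,284). The tray is empty, the scraper leans in its rest as before, and the arm is clear of everything.

```bash
python3 -c "
from workcell import bot
print(bot.hand_in())"
```

```text
the job is handed in; nothing more can be done
None
```

All six nuts are in the yellow bin, the scraper is back leaning in its rest, and the job is handed in; no pass/fail result came back.

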